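Sweep loose nuts into a tote and hold it tipped to its pouring corner

ROBOT

A 6-joint arm with a two-finger parallel gripper is mounted at the origin on a cart in front of the work surface, level with it; the furniture and walls round the work are solid. World frame = base frame: x ahead of the robot, y to its left, z up, the work surface at z = 0. Lengths are in m, angles in rad, forces in N, time in s.
With the tool pointing down it reaches from about 0.325 to 0.9 m from the base axis. Payload 6.1 kg.
Tool frame: the origin (TCP) lies on the mounting face of the last link; the fingertips stand 182 mm ahead of it and the grasp point (between the pads) lies 164 mm ahead of it; z points along the fingers, y is the line along which they close (so a half turn about z gives the same grasp; the last joint's range is limited). The gripper opens to 87 mm and grips with 3 to 60 N. Pads are 19 mm wide; open, the fingers measure 117 mm over their backs; the gripper's body (75 mm by 190 mm) begins 51 mm behind the grasp point.
Start: joints at [-1.421, 0.22, 1.526, -0, 1.395, -0.126], TCP at [0.17, -0.601, 0.405] pointing down, gripper open.
Joint ranges: [-2.98, 2.98], [-0.91, 2.08], [0.09, 2.57], [-1.24, 4.39], [0.2, 2.65], [-2.68, 2.68]. Speed limits (rad/s): [2.57, 2.57, 3.01, 3.14, 3.14, 3.14].

INTERFACE

Orientations are given as a unit quaternion [w, x, y, z].
In Python, from rig import readout, eyes, arm gives the robot as it stands.
- The arm moves only by the tool jog_arm, never from a script. Its argument "series" is a list of rows, each an object of numbers: "tx", "ty", "tz": the shift along the tool's x, y, z scaled (see below); "ax", "ay", "az": the turn, a rotation vector about the tool's x, y, z scaled (see below); "gripper": the closure, from 0 (fully open) to 1 (shut). In form: [{"tx": .., "ty": .., "tz": .., "ax": .., "ay": .., "az": .., "gripper": ..}, ...]. A call has 1 to 12 rows; each row is the pose to reach, as a shift and turn from the pose commanded when the call began, along the tool's axes at that moment; what a row does not reach only later rows make up. The controller multiplies each number of a shift by 30 cm and each number of a turn by 45 degrees. A row lasts 1/12 s, in which the tool goes at most 41.7 mm and 7.16 degrees, less where a joint would pass 70% of its speed; a pose out of reach is approached as far as the arm can. A call with a number of a shift or a turn outside -1 to 1 is refused whole. A call with a gripper value outside its range is refused whole. The fingers move at their own pace and stop on an object; "squeeze" is the grip in N (left out, the last holds). Time passes only in rows, so rows that repeat a pose let the fingers close. It gives the time, the measured TCP pose, the force, the opening and the grip force at its end, in the units of the state.
- readout.get_obs(): the state, without advancing time (a new reading comes with each control period).
- eyes.capture(name): name is "scene" or "top" or "wrist"; returns a dict with "pixels" (384x512x3 uint8, blue, green, red), "vertical_fov" (degrees; the focal length in pixels is half the picture's height over the tangent of half this angle, whatever the lens; pixels are square), "cx", "cy" (the principal point, pixels), "position" and "attitude" of the camera in the world. Camera axes: x right, y down, z forward; pixel columns grow to the right and rows downward; lengths in m; the calibration is good to about 2 mm. The wrist camera is an equidistant fisheye: a pixel r from the principal point sees the ray r / f radians off the axis. A picture is of the moment at which its call begins. There is no depth.
- arm.close_job(): hands the job in; it is judged then, once.
The state is a dict: "clock": time; "qpos": joint angles; "joint_vel": joint speeds; "joint_torque": joint torques, N m; "tcp_pos": TCP position; "eef_rot": TCP orientation; "ft_force": force on the tool from outside, world axes, zero at the start; "ft_torque": the same for the moment, N m; "gripper_width": opening from 0.0 (shut) to 1.0 (fully open); "grasp_force": force on a finger pad.
Only numpy, scipy, OpenCV 4.12 (cv2) and the standard library are available. Lean on these libraries where they do the work, as an engineer would, in place of code of your own. Each camera call takes 0.05 s, during which the arm holds its last target. There are 200 camera calls.

TASK

Take the scraper block by its grip and sweep the three steel nuts off the white deck, over its open edge, into the small grey tote; then leave the scraper standing on the deck. Next pick the tote up by its upright handle, clear of the worktop and of everything else, and tip it about 30 degrees so that all three nuts slide together into its pouring corner (the one with the lowered walls) without spilling. Finish while holding the tote up and tilted like that; do not touch the nuts with the fingers and leave the small flat carton, the dropper bottle and the jar alone.

Things in the scene. Friction and masses are not known exactly. Their poses are not given: they have to be found in the camera images.
- deck: Fixed deck: white board on an aluminium skirt, 116 (x) x 150 (y) x 45 mm high; origin at the centre of its underside. Lips 7 mm wide, 12 mm high along the +x, -x and +y edges (102 mm free between the side lips; inner face of the back lip at y = 68 mm). The nuts lie flat within x +-38, y -50 to 16 mm; behind them there is room to set the scraper down.
- scraper: Loose scraper block, stands upright; origin at the centre of its underside. Blade block 90 (x) x 20 (y) x 28 mm high, white with a black rubber foot; on it a flat white grip 50 mm along x, 14 mm thick along y, up to z = 68 mm. 0.12 kg, same either way round. Used with its long side across the deck, moving along the deck's -y.
- scraper_grip (a point): Point to grasp on the scraper: the middle of its grip, 50 mm above its underside, axes as the scraper's (pinch it across y, 14 mm).
- tote: Loose grey open tote, outer 116 (x) x 146 (y) x 38 mm, walls 3 mm, floor 4 mm, about 0.2 kg; origin at the centre of its underside. Upright handle outside its -y wall. At the -x, +y corner (pouring corner) the walls are only 25 mm high for 22 mm each way. Inside it is slick (friction about 0.2 with the nuts): they start to slide at 10 to 15 degrees.
- tote_handle (a point): Point to grasp on the tote: on its handle, at x 0, y -79, z 69 mm of the tote; the handle is 44 mm wide along x, 12 mm thick along y (pinch it across y) and rises from the rim (38 mm) to z = 92 mm. Axes as the tote's.
- tote_corner (a point): The inner pouring corner on the tote's floor: x -55, y 70, z 4 mm of the tote. Tipped about 30 degrees straight towards this corner, the nuts also slide home along the walls. Tilt smoothly.
- nut_a_center (a point): Centre of a loose steel hex nut, 21 mm across, 10 mm thick, 18 g, lying flat on the deck at the start (centre 5 mm above what it lies on).
- nut_b_center (a point): Centre of a loose steel hex nut, 21 mm across, 10 mm thick, 18 g, lying flat on the deck at the start (centre 5 mm above what it lies on).
- nut_c_center (a point): Centre of a loose steel hex nut, 21 mm across, 10 mm thick, 18 g, lying flat on the deck at the start (centre 5 mm above what it lies on).
- carton: Bystander, to be left alone: small flat white carton, 42 x 70 x 12 mm, lying beyond the work; origin at the centre of its underside.
- dropper: Bystander, to be left alone: small white dropper bottle with a green pointed cap, standing beyond the work; origin at the centre of its underside.
- jar: Bystander, to be left alone: small glass-clear jar with a black lid, standing beyond the work; origin at the centre of its underside.
- nut_a: The nut of point nut_a_center; origin at the centre of its underside.
- nut_b: The nut of point nut_b_center; origin at the centre of its underside.
- nut_c: The nut of point nut_c_center; origin at the centre of its underside.
- deck_edge (a point): Middle of the deck's open edge, on its top face: x 0, y -75, z 45 mm of the deck. Beyond it (-y) stands the tote, parallel to the deck, 2 to 4 mm away and its rim 7 mm lower, so the scraper can run about 17 mm past the edge and push the last nut in.
Not all that is in view belongs to the job. Of the things shaped like the tote, the grey one is meant.

How it is judged:
On the way, in this order (a step that is already met when the one before it is completed fails the run):
1. the scraper is brought over the deck, its grip within the deck's outline, nuts not yet all in the tote (x of scraper_grip in the frame of deck between -0.055 and 0.055 m and y of scraper_grip in the frame of deck between -0.075 and 0.075 m and z of scraper_grip in the frame of deck between 0.085 and 0.115 m and not (x of nut_a_center in the frame of tote between -0.056 and 0.056 m and y of nut_a_center in the frame of tote between -0.071 and 0.071 m and z of nut_a_center in the frame of tote between 0 and 0.036 m and x of nut_b_center in the frame of tote between -0.056 and 0.056 m and y of nut_b_center in the frame of tote between -0.071 and 0.071 m and z of nut_b_center in the frame of tote between 0 and 0.036 m and x of nut_c_center in the frame of tote between -0.056 and 0.056 m and y of nut_c_center in the frame of tote between -0.071 and 0.071 m and z of nut_c_center in the frame of tote between 0 and 0.036 m)), for 0.1 s.
2. all three nuts lie in the tote, which still stands level on the worktop (x of nut_a_center in the frame of tote between -0.056 and 0.056 m and y of nut_a_center in the frame of tote between -0.071 and 0.071 m and z of nut_a_center in the frame of tote between 0 and 0.036 m and x of nut_b_center in the frame of tote between -0.056 and 0.056 m and y of nut_b_center in the frame of tote between -0.071 and 0.071 m and z of nut_b_center in the frame of tote between 0 and 0.036 m and x of nut_c_center in the frame of tote between -0.056 and 0.056 m and y of nut_c_center in the frame of tote between -0.071 and 0.071 m and z of nut_c_center in the frame of tote between 0 and 0.036 m and angle between tote's own z axis and vertical below 0.1 rad and height (world z) of tote below 0.01 m), for 0.2 s.
3. the scraper stands released on the deck (x of scraper_grip in the frame of deck between -0.055 and 0.055 m and y of scraper_grip in the frame of deck between -0.075 and 0.075 m and z of scraper_grip in the frame of deck between 0.085 and 0.115 m and angle between scraper's own z axis and vertical below 0.1 rad and contact force between the fingers and scraper below 0.1 N and linear speed of scraper below 0.02 m/s), for 0.2 s.
4. the tote is lifted by the handle, nuts inside (x of nut_a_center in the frame of tote between -0.056 and 0.056 m and y of nut_a_center in the frame of tote between -0.071 and 0.071 m and z of nut_a_center in the frame of tote between 0 and 0.036 m and x of nut_b_center in the frame of tote between -0.056 and 0.056 m and y of nut_b_center in the frame of tote between -0.071 and 0.071 m and z of nut_b_center in the frame of tote between 0 and 0.036 m and x of nut_c_center in the frame of tote between -0.056 and 0.056 m and y of nut_c_center in the frame of tote between -0.071 and 0.071 m and z of nut_c_center in the frame of tote between 0 and 0.036 m and height (world z) of tote_corner above 0.03 m and contact force between the fingers and tote above 2 N), for 0.2 s.
At the end, for the whole second after the job is handed in: Tote held still, tilted 17 to 52 degrees, pouring corner 30 to 350 mm above the worktop, touching only the fingers and nuts; all nuts in it at rest, centres within 60 mm of the inner pouring corner; scraper upright and released on the deck (all of step 4 and distance between each of nut_a_center, nut_b_center, nut_c_center and tote_corner below 0.06 m and angle between tote's own z axis and vertical between 0.3 and 0.9 rad and height (world z) of tote_corner below 0.35 m and contact force between tote and deck below 0.1 N and contact force between each of tote, the fingers and scraper below 0.1 N and contact force between tote and carton below 0.1 N and contact force between tote and dropper below 0.1 N and contact force between tote and jar below 0.1 N and linear speed of tote below 0.03 m/s and linear speed of each of nut_a, nut_b, nut_c below 0.05 m/s and x of scraper_grip in the frame of deck between -0.055 and 0.055 m and y of scraper_grip in the frame of deck between -0.075 and 0.075 m and z of scraper_grip in the frame of deck between 0.085 and 0.115 m and angle between scraper's own z axis and vertical below 0.1 rad); the arm keeps its last pose, push and grip.
It fails at once if a bystander (carton, dropper bottle, jar) is moved more than 20 mm (distance of any of carton, dropper, jar from where it was at the start of the episode above 0.02 m).
It fails at once if the fingers touch a nut (contact force between the fingers and nut_a above 0.3 N or contact force between the fingers and nut_b above 0.3 N or contact force between the fingers and nut_c above 0.3 N).
It also fails if it takes over 58 s, if anything falls off the work surface, if the arm or the gripper's body presses on something with over 40 N, if the wrist force passes 120 N, or if a joint passes its speed limit or range.

## Working session

There is one attempt and no reset: what is moved stays moved. The work goes in short steps, Python scripts to look and compute and a tool call to move; the robot and the scene stay as the last step left them, time stands still between calls to the robot, and variables do not carry over. Pictures are saved under pics/ and viewed, at most 13 in all, crops included, and the job is handed in when it is done.

Besides the shell and the picture viewer there is one more tool, called as a command line: name --argument value ..., lists and objects as JSON in quotes. jog_arm: Moves the arm, as the interface text tells. Its arguments: {"type":"object","properties":{"series":{"type":"array"},"squeeze":{"type":"number"}},"required":["series"]}

```bash
mkdir -p pics; cat > h.py <<'E'
import numpy as np, cv2
from scipy.spatial.transform import Rotation as R
from rig import readout, eyes, arm
def q2R(q): return R.from_quat([q[1],q[2],q[3],q[0]])
def cap(n,f):
    c=eyes.capture(n); cv2.imwrite('pics/'+f,c['pixels'])
    import pickle; pickle.dump(c,open(f'pics/{n}.pkl','wb')); return c
def load(n):
    import pickle; return pickle.load(open(f'pics/{n}.pkl','rb'))
def ray(c,u,v):
    f=c['pixels'].shape[0]/2/np.tan(np.radians(c['vertical_fov'])/2)
    return q2R(c['attitude']).apply([(u-c['cx'])/f,(v-c['cy'])/f,1.])
def atz(c,u,v,z):
    d=ray(c,u,v);p=np.array(c['position']); return p+d*(z-p[2])/d[2]
def proj(c,P):
    f=c['pixels'].shape[0]/2/np.tan(np.radians(c['vertical_fov'])/2)
    d=q2R(c['attitude']).inv().apply(np.array(P)-c['position']); return d[...,:2]/d[...,2:]*f+[c['cx'],c['cy']]
E
python3 - <<'E'
from h import *
a=cap('scene','s0.png');b=cap('top','t0.png')
for c in(a,b): print({k:v for k,v in c.items() if k!='pixels'})
print(readout.get_obs())
E
```

```text
{'vertical_fov': 50.01310384591201, 'cx': 254.43731835714806, 'cy': 193.84276819559454, 'position': array([ 0.097887  , -1.09924242,  0.5464871 ]), 'attitude': array([-0.54183275,  0.807862  , -0.19056507,  0.13214088])}
{'vertical_fov': 45.33808197829803, 'cx': 249.84191200355804, 'cy': 191.20777370174002, 'position': array([ 0.39708463, -0.14710909,  1.41275703]), 'attitude': array([-0.05104713,  0.71181245, -0.69900472,  0.04593072])}
{'clock': 0.1, 'qpos': array([-1.42113965e+00,  2.21177749e-01,  1.52746131e+00, -3.09733117e-05,
        1.39466279e+00, -1.26117370e-01]), 'joint_vel': array([-3.09702107e-04,  7.25144979e-04, -2.00766174e-03, -1.68316270e-03,
        5.23358716e-04, -3.05665974e-05]), 'joint_torque': array([ 1.29576976e-03, -4.95945024e+01, -3.88518763e+01,  7.01755704e-02,
        5.15157916e-02, -4.46865022e-05]), 'tcp_pos': array([ 0.17012997, -0.60116712,  0.4037462 ]), 'eef_rot': array([-8.54359675e-04,  9.90507900e-01,  1.37453151e-01, -2.53017667e-05]), 'ft_force': array([ 0.15798613, -0.04312883, -0.47111188]), 'ft_torque': array([ 0.00700705, -0.03673411,  0.03530301]), 'grasp_force': 0.0, 'gripper_width': 1.0007776760339633}
```

View pics/t0.png

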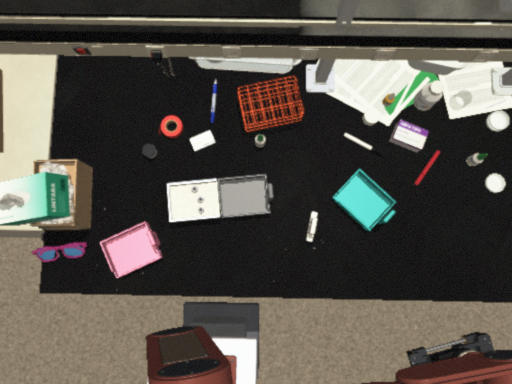

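View pics/s0.png

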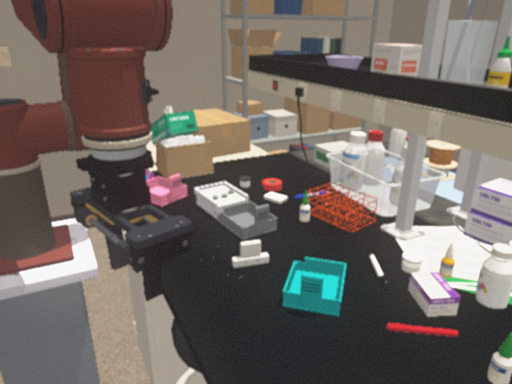

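The top view shows the deck near (193,200), the grey tote near (245,197) with its handle at (270,191), and the scraper at (312,227). The nuts are at about (197,189), (195,200) and (200,211).

```bash
python3 - <<'E'
from h import *
b=load('top');p=b['pixels']
cv2.imwrite('pics/t0c.png',cv2.resize(p[165:250,155:330],None,fx=4.5,fy=4.5,interpolation=cv2.INTER_CUBIC))
for n,u,v,z in [('deckc',193,200,.045),('tote',245,197,.038),('handle',270,191,.09),('scr',312,227,.03)]: print(n,atz(b,u,v,z))
E
```

```text
deckc [0.556281  0.0344695 0.045    ]
tote [ 0.56899618 -0.12110286  0.038     ]
handle [ 0.58134484 -0.19433752  0.09      ]
scr [ 0.48284288 -0.32388059  0.03      ]
```

View pics/t0c.png

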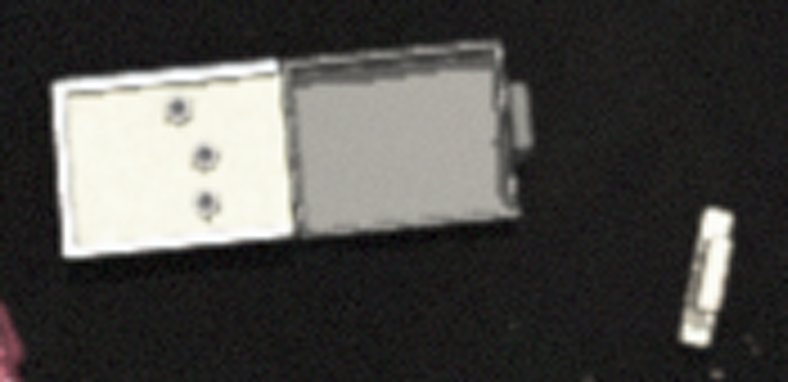

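```bash
cat >> h.py <<'E'
from scipy.optimize import least_squares
def fit(c,pts,uv,x0,z0=0.):
    pts=np.array(pts,float)
    W=lambda p: np.c_[p[0]+np.cos(p[2])*pts[:,0]-np.sin(p[2])*pts[:,1],p[1]+np.sin(p[2])*pts[:,0]+np.cos(p[2])*pts[:,1],pts[:,2]+z0]
    r=least_squares(lambda p:(proj(c,W(p))-uv).ravel(),x0); return r.x,np.abs(r.fun).max()
E
python3 - <<'E'
from h import *
b=load('top'); m=lambda L:(np.array(L)+.5)/4.5-.5+[155,165]
d=fit(b,[(.058,.075,.057),(-.058,.075,.057),(.058,-.075,.057),(-.058,-.075,.057)],m([(52,80),(66,258),(279,59),(296,237)]),[.556,.034,-.1]);print('deck',d)
t=fit(b,[(.058,-.073,.038),(-.058,-.073,.038),(-.058,.051,.038),(0,-.079,.092)],m([(502,40),(520,215),(298,237),(521,117)])[[0,1,3]] if 0 else m([(502,40),(520,215),(329,233),(521,117)]),[.565,-.12,-.1]);print('tote',t)
s=fit(b,[(.045,0,.028),(-.045,0,.028)],m([(718,210),(695,347)]),[.48,-.32,-.1]);print('scr',s)
for u in [(178,110),(205,157),(207,205)]:
    w=atz(b,*m([u])[0],.055); q=R.from_euler('z',-d[0][2]).apply(w-[*d[0][:2],0]); print('nut in deck',q[:2])
E
```

```text
deck (array([0.55570443, 0.03256842, 0.11451494]), np.float64(0.5859650032359696))
tote (array([ 0.57394576, -0.11697062,  0.11100745]), np.float64(0.7488348461344003))
scr (array([ 0.48462724, -0.32299925, -0.16510256]), np.float64(0.4949753698654149))
nut in deck [ 0.03195043 -0.00543037]
nut in deck [-0.00108416 -0.02072811]
nut in deck [-0.03297736 -0.01945802]
```

```bash
cat >> h.py <<'E'
def down(yaw): # tool z down, tool x at yaw
    x=np.array([np.cos(yaw),np.sin(yaw),0]);z=np.array([0,0,-1.]);return R.from_matrix(np.c_[x,np.cross(z,x),z])
def plan(pos,rot,base=None):
    o=readout.get_obs(); p0,r0=(np.array(o['tcp_pos']),q2R(o['eef_rot'])) if base is None else base
    s=r0.inv().apply(np.array(pos)-p0)/.3; t=(r0.inv()*rot).as_rotvec()/(np.pi/4)
    print('t',s.round(4),'a',t.round(4), 'rows>=',np.linalg.norm(s)*.3/.0417, np.linalg.norm(t)*45/7.16); return
E
python3 - <<'E'
from h import *
plan([.485,-.323,.33],down(-.165))
E
```

```text
t [ 1.2623 -0.606   0.2471] a [-2.200e-03  2.000e-04  5.612e-01] rows>= 10.229401352663434 3.5272334908747838
```

jog_arm --series '[{"tx":0.63,"ty":-0.303,"tz":0.12,"az":0.28},{"tx":0.63,"ty":-0.303,"tz":0.12,"az":0.28},{"tx":0.63,"ty":-0.303,"tz":0.12,"az":0.28},{"tx":0.63,"ty":-0.303,"tz":0.12,"az":0.28},{"tx":0.63,"ty":-0.303,"tz":0.12,"az":0.28}]'

```text
schema error: expected keys tx, ty, tz, ax, ay, az, gripper
```

```bash
python3 - <<'E'
from h import *
plan([.485,-.323,.33],down(-.165))
E
```

```text
t [ 1.2623 -0.606   0.2471] a [-2.200e-03  2.000e-04  5.612e-01] rows>= 10.229401352663434 3.5272334908747838
```

jog_arm --series '[{"tx":0.63,"ty":-0.303,"tz":0.12,"ax":0,"ay":0,"az":0.28,"gripper":0},{"tx":0.63,"ty":-0.303,"tz":0.12,"ax":0,"ay":0,"az":0.28,"gripper":0},{"tx":0.63,"ty":-0.303,"tz":0.12,"ax":0,"ay":0,"az":0.28,"gripper":0},{"tx":0.63,"ty":-0.303,"tz":0.12,"ax":0,"ay":0,"az":0.28,"gripper":0},{"tx":0.63,"ty":-0.303,"tz":0.12,"ax":0,"ay":0,"az":0.28,"gripper":0},{"tx":0.63,"ty":-0.303,"tz":0.12,"ax":0,"ay":0,"az":0.28,"gripper":0}]'

```text
clock: 0.6
tcp_pos: [0.3309, -0.4578, 0.3666]
eef_rot: [-0.003, 1.0, 0.03, 0.0]
ft_force: [-0.1, 0.9, -0.2]
gripper_width: 1.0
grasp_force: 0.0
```

```bash
python3 - <<'E'
from h import *
plan([.485,-.323,.33],down(-.165))
E
```

```text
t [ 0.5397 -0.4168  0.1246] a [-0.0067 -0.0003  0.2872] rows>= 4.987444385072938 1.8052602115219236
```

jog_arm --series '[{"tx":0.54,"ty":-0.417,"tz":0.125,"ax":0,"ay":0,"az":0.287,"gripper":0},{"tx":0.54,"ty":-0.417,"tz":0.125,"ax":0,"ay":0,"az":0.287,"gripper":0},{"tx":0.54,"ty":-0.417,"tz":0.125,"ax":0,"ay":0,"az":0.287,"gripper":0},{"tx":0.54,"ty":-0.417,"tz":0.125,"ax":0,"ay":0,"az":0.287,"gripper":0},{"tx":0.54,"ty":-0.417,"tz":0.125,"ax":0,"ay":0,"az":0.287,"gripper":0},{"tx":0.54,"ty":-0.417,"tz":0.125,"ax":0,"ay":0,"az":0.287,"gripper":0},{"tx":0.54,"ty":-0.417,"tz":0.125,"ax":0,"ay":0,"az":0.287,"gripper":0},{"tx":0.54,"ty":-0.417,"tz":0.125,"ax":0,"ay":0,"az":0.287,"gripper":0}]'

```text
clock: 1.27
tcp_pos: [0.4819, -0.3286, 0.3309]
eef_rot: [0.0, 0.996, -0.084, -0.001]
ft_force: [-0.8, -0.9, -0.2]
gripper_width: 0.998
grasp_force: 0.0
```

```bash
python3 - <<'E'
from h import *
c=cap('wrist','w0.png'); print({k:v for k,v in c.items() if k!='pixels'})
f=192/np.radians(c['vertical_fov']/2)
cv2.imwrite('pics/w0.png',cv2.resize(c['pixels'],(768,576)))
plan([.485,-.323,.33],down(-.165)); print(readout.get_obs()['tcp_pos'])
E
```

```text
{'vertical_fov': 65.70646984690485, 'cx': 258.2788416219149, 'cy': 188.65063122607896, 'position': array([ 0.55671351, -0.34161356,  0.31046316]), 'attitude': array([-0.09125515, -0.63902335,  0.75624086,  0.10687098])}
t [ 0.0081 -0.0227  0.0042] a [ 0.0006  0.0006 -0.0062] rows>= 0.1757812629870615 0.0395601297339219
[ 0.48145538 -0.32929026  0.33126426]
```

View pics/w0.png

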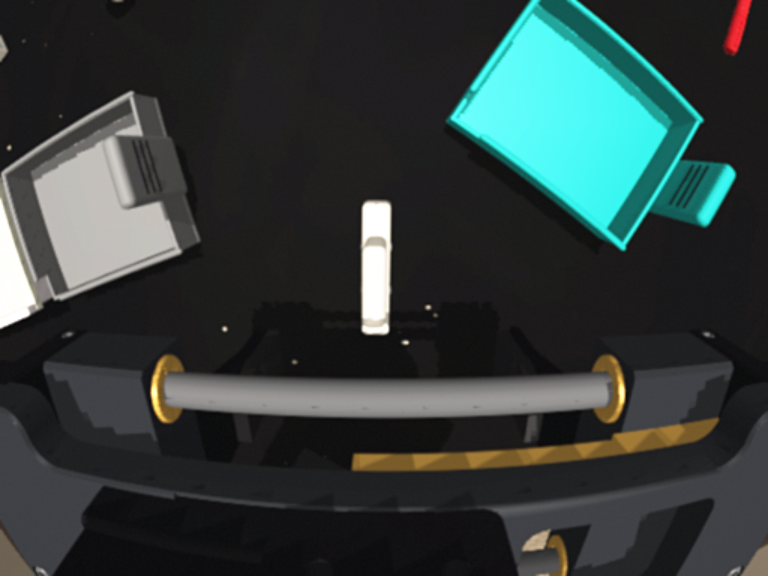

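The scraper runs vertically from (376,201) to (376,333) in the doubled view, under the gripper's middle. The tote handle is at (147,170).

```bash
cat >> h.py <<'E'
def fray(c,u,v):
    f=192/np.tan(np.radians(c['vertical_fov'])/2); d=np.array([u-c['cx'],v-c['cy']]);r=np.hypot(*d);th=r/f
    return q2R(c['attitude']).apply([*(d/r*np.sin(th)),np.cos(th)])
def fatz(c,u,v,z):
    d=fray(c,u,v);p=np.array(c['position']); return p+d*(z-p[2])/d[2]
E
python3 - <<'E'
from h import *
c=load('wrist'); g=lambda u,v,z:fatz(c,(u+.5)/1.5-.5,(v+.5)/1.5-.5,z)
A,B=g(376,201,.028),g(376,334,.028);print(A,B,np.linalg.norm(A-B),(A+B)/2,np.arctan2(*(A-B)[1::-1]))
C,D=g(374,238,.068),g(376,334,.068);print('grip far',C)
H=g(147,136,.092),g(160,203,.092);print(H)
E
```

```text
[ 0.53061434 -0.33012428  0.028     ] [ 0.44158379 -0.31445995  0.028     ] 0.09039806756395709 [ 0.48609906 -0.32229212  0.028     ] -0.17416075401154468
grip far [ 0.51427422 -0.32714425  0.068     ]
(array([ 0.59597304, -0.21881155,  0.092     ]), array([ 0.55866342, -0.21873122,  0.092     ]))
```

```bash
python3 - <<'E'
from h import *
plan([.486,-.322,.216],down(-.171))
E
```

```text
t [ 0.011  -0.0267  0.3842] a [0.0006 0.0006 0.0014] rows>= 2.771797611447914 0.010373113378717888
```

jog_arm --series '[{"tx":0.011,"ty":-0.025,"tz":0.12,"ax":0,"ay":0,"az":0,"gripper":0},{"tx":0.011,"ty":-0.025,"tz":0.24,"ax":0,"ay":0,"az":0,"gripper":0},{"tx":0.011,"ty":-0.025,"tz":0.34,"ax":0,"ay":0,"az":0,"gripper":0},{"tx":0.011,"ty":-0.025,"tz":0.38,"ax":0,"ay":0,"az":0,"gripper":0},{"tx":0.011,"ty":-0.025,"tz":0.38,"ax":0,"ay":0,"az":0,"gripper":0},{"tx":0.011,"ty":-0.025,"tz":0.38,"ax":0,"ay":0,"az":0,"gripper":0}]'

```text
clock: 1.82
tcp_pos: [0.4861, -0.3228, 0.2178]
eef_rot: [-0.0, 0.996, -0.086, -0.0]
ft_force: [-0.0, 0.2, 0.5]
gripper_width: 1.003
grasp_force: 0.0
```

```bash
python3 - <<'E'
from h import *
plan([.486,-.322,.216],down(-.171))
E
```

```text
t [-0.0007 -0.0027  0.0059] a [-0.      0.0003 -0.0003] rows>= 0.046861903371203856 0.0027812991360811504
```

Close with a 25 N grip.

jog_arm --series '[{"tx":0,"ty":-0.0025,"tz":0.003,"ax":0,"ay":0,"az":0,"gripper":1},{"tx":0,"ty":-0.0025,"tz":0.003,"ax":0,"ay":0,"az":0,"gripper":1},{"tx":0,"ty":-0.0025,"tz":0.003,"ax":0,"ay":0,"az":0,"gripper":1},{"tx":0,"ty":-0.0025,"tz":0.003,"ax":0,"ay":0,"az":0,"gripper":1},{"tx":0,"ty":-0.0025,"tz":0.003,"ax":0,"ay":0,"az":0,"gripper":1},{"tx":0,"ty":-0.0025,"tz":0.003,"ax":0,"ay":0,"az":0,"gripper":1},{"tx":0,"ty":-0.0025,"tz":0.003,"ax":0,"ay":0,"az":0,"gripper":1},{"tx":0,"ty":-0.0025,"tz":0.003,"ax":0,"ay":0,"az":0,"gripper":1},{"tx":0,"ty":-0.0025,"tz":0.003,"ax":0,"ay":0,"az":0,"gripper":1},{"tx":0,"ty":-0.0025,"tz":0.003,"ax":0,"ay":0,"az":0,"gripper":1}]' --squeeze 30

```text
clock: 2.65
tcp_pos: [0.4867, -0.3209, 0.2163]
eef_rot: [-0.0, 0.996, -0.085, -0.0]
ft_force: [-0.3, -0.2, 0.3]
gripper_width: 0.324
grasp_force: 0.0
```

jog_arm --series '[{"tx":0,"ty":0,"tz":0,"ax":0,"ay":0,"az":0,"gripper":1},{"tx":0,"ty":0,"tz":0,"ax":0,"ay":0,"az":0,"gripper":1},{"tx":0,"ty":0,"tz":0,"ax":0,"ay":0,"az":0,"gripper":1},{"tx":0,"ty":0,"tz":0,"ax":0,"ay":0,"az":0,"gripper":1},{"tx":0,"ty":0,"tz":0,"ax":0,"ay":0,"az":0,"gripper":1}]'

```text
clock: 3.07
tcp_pos: [0.4867, -0.3209, 0.2163]
eef_rot: [-0.0, 0.996, -0.085, -0.0]
ft_force: [0.0, 0.2, -1.4]
gripper_width: 0.16
grasp_force: 29.9
```

```bash
python3 - <<'E'
from h import *
o=readout.get_obs(); print(o['tcp_pos'],o['grasp_force'],o['gripper_width'])
d=down(-.171)
plan(o['tcp_pos']+[0,0,.14],q2R(o['eef_rot']))
E
```

```text
[ 0.48665903 -0.32092197  0.21625651] 29.947093846276402 0.16004533592166198
t [-0.     -0.     -0.4667] a [0. 0. 0.] rows>= 3.357314148681056 0.0
```

jog_arm --series '[{"tx":0,"ty":0,"tz":-0.1,"ax":0,"ay":0,"az":0,"gripper":1},{"tx":0,"ty":0,"tz":-0.22,"ax":0,"ay":0,"az":0,"gripper":1},{"tx":0,"ty":0,"tz":-0.34,"ax":0,"ay":0,"az":0,"gripper":1},{"tx":0,"ty":0,"tz":-0.44,"ax":0,"ay":0,"az":0,"gripper":1},{"tx":0,"ty":0,"tz":-0.5,"ax":0,"ay":0,"az":0,"gripper":1},{"tx":0,"ty":0,"tz":-0.5,"ax":0,"ay":0,"az":0,"gripper":1},{"tx":0,"ty":0,"tz":-0.5,"ax":0,"ay":0,"az":0,"gripper":1}]'

```text
clock: 3.65
tcp_pos: [0.4868, -0.321, 0.3671]
eef_rot: [0.001, 0.996, -0.085, 0.001]
ft_force: [-0.7, -0.2, -1.9]
gripper_width: 0.157
grasp_force: 29.9
```

```bash
python3 - <<'E'
from h import *
o=readout.get_obs();print(o['tcp_pos'],o['grasp_force'],o['ft_force'])
plan([.551,.074,.366],down(.1145))
E
```

```text
[ 0.48682792 -0.32104018  0.36710305] 29.947103101294488 [-0.73459199 -0.16136267 -1.91732207]
t [-0.0113 -1.334   0.0021] a [ 0.0018 -0.0021 -0.3616] rows>= 9.597601018854657 2.272840445326185
```

jog_arm --series '[{"tx":-0.005,"ty":-0.1,"tz":0,"ax":0,"ay":0,"az":-0.07,"gripper":1},{"tx":-0.005,"ty":-0.22,"tz":0,"ax":0,"ay":0,"az":-0.14,"gripper":1},{"tx":-0.005,"ty":-0.34,"tz":0,"ax":0,"ay":0,"az":-0.2,"gripper":1},{"tx":-0.005,"ty":-0.46,"tz":0,"ax":0,"ay":0,"az":-0.26,"gripper":1},{"tx":-0.005,"ty":-0.58,"tz":0,"ax":0,"ay":0,"az":-0.3,"gripper":1},{"tx":-0.005,"ty":-0.7,"tz":0,"ax":0,"ay":0,"az":-0.33,"gripper":1},{"tx":-0.005,"ty":-0.82,"tz":0,"ax":0,"ay":0,"az":-0.36,"gripper":1},{"tx":-0.005,"ty":-0.94,"tz":0,"ax":0,"ay":0,"az":-0.36,"gripper":1},{"tx":-0.005,"ty":-1.0,"tz":0,"ax":0,"ay":0,"az":-0.36,"gripper":1},{"tx":-0.005,"ty":-1.0,"tz":0,"ax":0,"ay":0,"az":-0.36,"gripper":1}]'

```text
clock: 4.48
tcp_pos: [0.5352, -0.0212, 0.3633]
eef_rot: [-0.001, 0.998, 0.059, -0.002]
ft_force: [0.6, 0.7, -1.4]
gripper_width: 0.157
grasp_force: 29.9
```

```bash
python3 - <<'E'
from h import *
plan([.551,.074,.366],down(.1145))
E
```

```text
t [ 0.0895 -0.3092 -0.0086] a [-0.0038  0.0055  0.0036] rows>= 2.316306251103552 0.04784784108914354
```

jog_arm --series '[{"tx":0.04,"ty":-0.12,"tz":-0.008,"ax":-0.004,"ay":0.005,"az":0,"gripper":1},{"tx":0.08,"ty":-0.24,"tz":-0.008,"ax":-0.004,"ay":0.005,"az":0,"gripper":1},{"tx":0.09,"ty":-0.309,"tz":-0.008,"ax":-0.004,"ay":0.005,"az":0,"gripper":1},{"tx":0.09,"ty":-0.309,"tz":-0.008,"ax":-0.004,"ay":0.005,"az":0,"gripper":1},{"tx":0.09,"ty":-0.309,"tz":-0.008,"ax":-0.004,"ay":0.005,"az":0,"gripper":1},{"tx":0.09,"ty":-0.309,"tz":-0.008,"ax":-0.004,"ay":0.005,"az":0,"gripper":1}]'

```text
clock: 4.98
tcp_pos: [0.5517, 0.0693, 0.367]
eef_rot: [0.002, 0.998, 0.057, 0.001]
ft_force: [-0.5, 0.2, -0.9]
gripper_width: 0.162
grasp_force: 29.9
```

```bash
python3 - <<'E'
from h import *
c=cap('wrist','w1.png'); cv2.imwrite('pics/w1.png',cv2.resize(c['pixels'],(768,576)))
plan([.551,.074,.366],down(.1145)); print(readout.get_obs()['tcp_pos'])
E
```

```text
t [-0.001  -0.0169  0.0045] a [ 0.0044 -0.002  -0.0029] rows>= 0.12594303125926307 0.03557912839612102
[0.55186623 0.06900576 0.36737436]
```

View pics/w1.png

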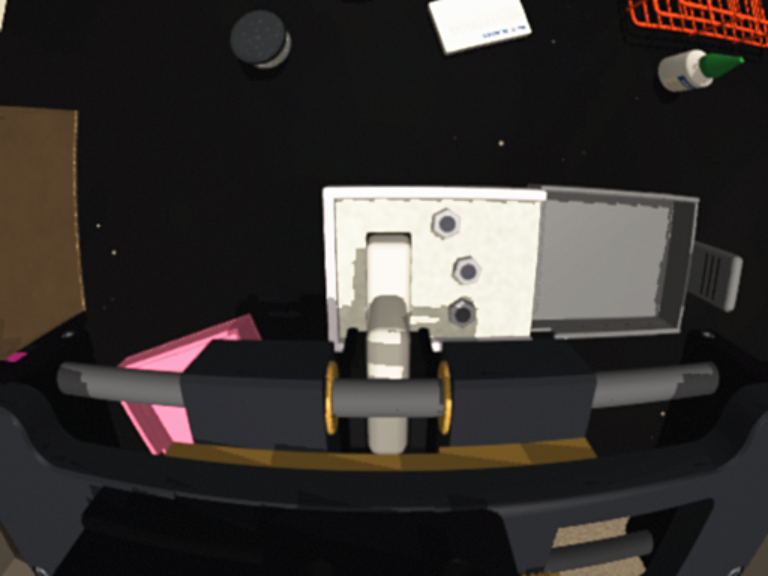

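The deck's far lip runs from (324,188) to (546,193), with the nuts at (446,223), (467,270) and (462,314). The blade's far end is at (389,236).

```bash
python3 - <<'E'
from h import *
c=load('wrist'); g=lambda u,v,z:fatz(c,(u+.5)/1.5-.5,(v+.5)/1.5-.5,z)
A,B=g(323,188,.057),g(546,192,.057);d=A-B;yaw=np.arctan2(-d[0],d[1]);print(A,B,np.linalg.norm(d),yaw)
cen=(A+B)/2+R.from_euler('z',yaw).apply([-.058,0,0]);print('deck c',cen,yaw)
zb=.151+.028
o=readout.get_obs()
print('blade far end',g(389,234,zb),'expected',o['tcp_pos'][:2]+q2R(o['eef_rot']).apply([.045,0,0])[:2])
for u,v in [(446,223),(467,270),(462,314)]:
    print(R.from_euler('z',-yaw).apply(g(u,v,.055)-cen)[:2])
T=[g(698,199,.038),g(681,330,.038)];print('tote',T, np.linalg.norm(T[0]-T[1]),(T[0]+T[1])/2+R.from_euler('z',yaw).apply([0,.073,0]))
E
```

```text
[0.60378097 0.11584178 0.057     ] [ 0.62026216 -0.03221586  0.057     ] 0.14897213107318372 0.11085963804612527
deck c [0.55437761 0.03539626 0.057     ] 0.11085963804612527
blade far end [0.5987927 0.0729861 0.179    ] expected [0.59658307 0.07404553]
[ 0.03472379 -0.00630414]
[ 0.00259942 -0.02189257]
[-0.02930249 -0.02006785]
tote [array([ 0.63991605, -0.18051047,  0.038     ]), array([ 0.52553564, -0.19662146,  0.038     ])] 0.11550949580144677 [ 0.57464966 -0.11601408  0.038     ]
```

```bash
python3 - <<'E'
from h import *
plan([.5505,.0737,.27],down(.1127))
E
```

```text
t [-0.0033 -0.0172  0.3245] a [ 0.0044 -0.002  -0.0006] rows>= 2.3380580683725496 0.03081455158911486
```

jog_arm --series '[{"tx":-0.003,"ty":-0.015,"tz":0.08,"ax":0.004,"ay":-0.002,"az":0,"gripper":1},{"tx":-0.003,"ty":-0.015,"tz":0.18,"ax":0.004,"ay":-0.002,"az":0,"gripper":1},{"tx":-0.003,"ty":-0.015,"tz":0.26,"ax":0.004,"ay":-0.002,"az":0,"gripper":1},{"tx":-0.003,"ty":-0.015,"tz":0.31,"ax":0.004,"ay":-0.002,"az":0,"gripper":1},{"tx":-0.003,"ty":-0.015,"tz":0.325,"ax":0.004,"ay":-0.002,"az":0,"gripper":1},{"tx":-0.003,"ty":-0.015,"tz":0.325,"ax":0.004,"ay":-0.002,"az":0,"gripper":1},{"tx":-0.003,"ty":-0.015,"tz":0.325,"ax":0.004,"ay":-0.002,"az":0,"gripper":1}]'

```text
clock: 5.62
tcp_pos: [0.5516, 0.0734, 0.2718]
eef_rot: [0.0, 0.998, 0.056, 0.001]
ft_force: [0.1, -0.3, -1.3]
gripper_width: 0.161
grasp_force: 29.9
```

```bash
python3 - <<'E'
from h import *
o=readout.get_obs();print(o['tcp_pos'],o['ft_force'])
plan([.5505,.0737,.2625],down(.1127))
E
```

```text
[0.55158614 0.07344473 0.27183285] [ 0.14748971 -0.32752639 -1.29139992]
t [-0.0036 -0.0013  0.0311] a [ 0.0003 -0.0038 -0.0009] rows>= 0.22540301896343884 0.024573018383613785
```

jog_arm --series '[{"tx":-0.0035,"ty":0,"tz":0.015,"ax":0,"ay":-0.003,"az":0,"gripper":1},{"tx":-0.0035,"ty":0,"tz":0.03,"ax":0,"ay":-0.003,"az":0,"gripper":1},{"tx":-0.0035,"ty":0,"tz":0.03,"ax":0,"ay":-0.003,"az":0,"gripper":1},{"tx":-0.0035,"ty":0,"tz":0.03,"ax":0,"ay":-0.003,"az":0,"gripper":1}]'

```text
clock: 5.95
tcp_pos: [0.5502, 0.0742, 0.2624]
eef_rot: [0.0, 0.998, 0.057, 0.0]
ft_force: [-0.0, -0.5, -1.6]
gripper_width: 0.156
grasp_force: 29.9
```

```bash
python3 - <<'E'
from h import *
o=readout.get_obs();print(o['tcp_pos'],o['ft_force'])
d=R.from_euler('z',.1127).apply([0,-.083,0])+[.555,.034,0]
plan([*d[:2],.262],down(.1127))
E
```

```text
[0.55016109 0.07419468 0.26240566] [-0.04016759 -0.4550885  -1.58202027]
t [0.0007 0.4116 0.0014] a [ 0.0001 -0.0002  0.0008] rows>= 2.9612681089394832 0.004977645437709417
```

jog_arm --series '[{"tx":0,"ty":0.03,"tz":0.001,"ax":0,"ay":0,"az":0,"gripper":1},{"tx":0,"ty":0.06,"tz":0.001,"ax":0,"ay":0,"az":0,"gripper":1},{"tx":0,"ty":0.09,"tz":0.001,"ax":0,"ay":0,"az":0,"gripper":1},{"tx":0,"ty":0.12,"tz":0.001,"ax":0,"ay":0,"az":0,"gripper":1},{"tx":0,"ty":0.15,"tz":0.001,"ax":0,"ay":0,"az":0,"gripper":1},{"tx":0,"ty":0.18,"tz":0.001,"ax":0,"ay":0,"az":0,"gripper":1},{"tx":0,"ty":0.21,"tz":0.001,"ax":0,"ay":0,"az":0,"gripper":1},{"tx":0,"ty":0.24,"tz":0.001,"ax":0,"ay":0,"az":0,"gripper":1},{"tx":0,"ty":0.265,"tz":0.001,"ax":0,"ay":0,"az":0,"gripper":1},{"tx":0,"ty":0.285,"tz":0.001,"ax":0,"ay":0,"az":0,"gripper":1},{"tx":0,"ty":0.295,"tz":0.001,"ax":0,"ay":0,"az":0,"gripper":1},{"tx":0,"ty":0.3,"tz":0.001,"ax":0,"ay":0,"az":0,"gripper":1}]'

```text
clock: 6.95
tcp_pos: [0.5604, -0.0158, 0.2619]
eef_rot: [-0.0, 0.998, 0.056, 0.0]
ft_force: [0.0, -0.1, -2.0]
gripper_width: 0.163
grasp_force: 29.9
```

```bash
python3 - <<'E'
from h import *
o=readout.get_obs();print(o['tcp_pos'],o['ft_force'])
c=cap('wrist','w2.png'); cv2.imwrite('pics/w2.png',cv2.resize(c['pixels'],(768,576)))
d=R.from_euler('z',.1127).apply([0,-.083,0])+[.555,.034,0]
plan([*d[:2],.262],down(.1127))
E
```

```text
[ 0.56042737 -0.01578879  0.26190733] [ 0.03757074 -0.1267364  -2.0443587 ]
t [ 0.0008  0.1101 -0.0004] a [0.     0.     0.0001] rows>= 0.7920567378090988 0.000872408814770739
```

View pics/w2.png

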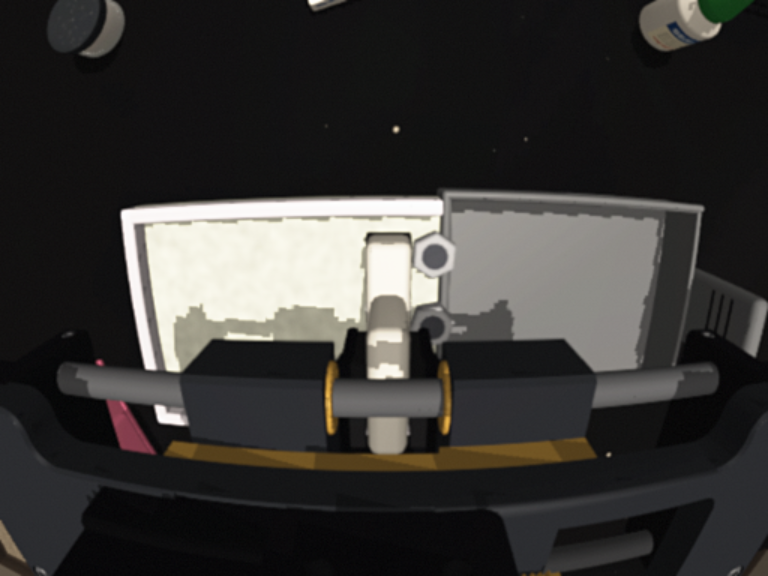

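The far two nuts lie against the blade at the edge, at (435,256) and (432,326), and the third is hidden behind the finger. I push on.

jog_arm --series '[{"tx":0.001,"ty":0.025,"tz":0,"ax":0,"ay":0,"az":0,"gripper":1},{"tx":0.001,"ty":0.05,"tz":0,"ax":0,"ay":0,"az":0,"gripper":1},{"tx":0.001,"ty":0.075,"tz":0,"ax":0,"ay":0,"az":0,"gripper":1},{"tx":0.001,"ty":0.1,"tz":0,"ax":0,"ay":0,"az":0,"gripper":1},{"tx":0.001,"ty":0.112,"tz":0,"ax":0,"ay":0,"az":0,"gripper":1},{"tx":0.001,"ty":0.112,"tz":0,"ax":0,"ay":0,"az":0,"gripper":1},{"tx":0.001,"ty":0.112,"tz":0,"ax":0,"ay":0,"az":0,"gripper":1},{"tx":0.001,"ty":0.112,"tz":0,"ax":0,"ay":0,"az":0,"gripper":1}]'

```text
clock: 7.67
tcp_pos: [0.5644, -0.0485, 0.2619]
eef_rot: [-0.0, 0.998, 0.056, -0.0]
ft_force: [-0.1, 0.3, -1.9]
gripper_width: 0.155
grasp_force: 29.9
```

```bash
python3 - <<'E'
from h import *
o=readout.get_obs();print(o['tcp_pos'],o['ft_force'])
c=cap('wrist','w3.png'); cv2.imwrite('pics/w3.png',cv2.resize(c['pixels'],(768,576)))
d=R.from_euler('z',.1127).apply([0,.02,0])+[.555,.034,0]
plan([*d[:2],.262],down(.1127))
E
```

```text
[ 0.56439896 -0.04853748  0.26185799] [-0.10968911  0.33029097 -1.89975171]
t [ 0.     -0.3431 -0.0004] a [-0.0003  0.0001  0.0008] rows>= 2.468123263728601 0.005377012949511639
```

View pics/w3.png

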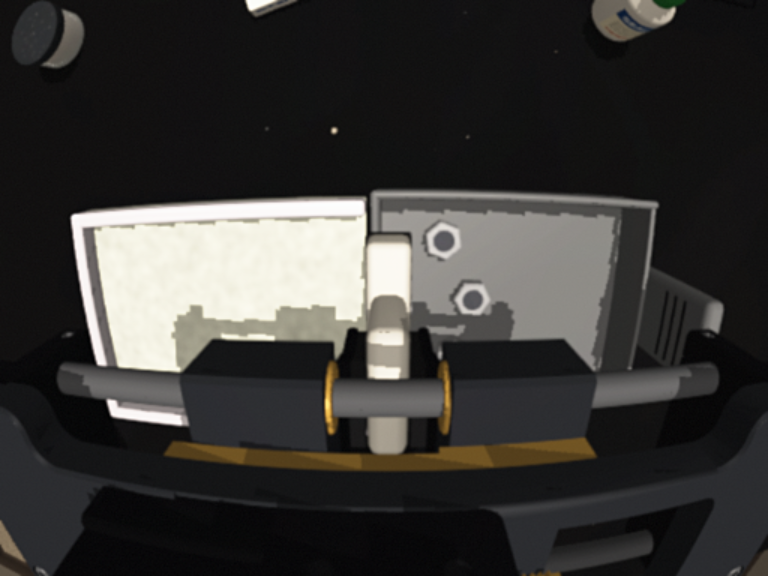

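Two nuts lie in the tote at (443,240) and (471,298), and the third is under the gripper's shadow. I back the scraper up the deck.

jog_arm --series '[{"tx":0,"ty":-0.06,"tz":0,"ax":0,"ay":0,"az":0,"gripper":1},{"tx":0,"ty":-0.14,"tz":0,"ax":0,"ay":0,"az":0,"gripper":1},{"tx":0,"ty":-0.22,"tz":0,"ax":0,"ay":0,"az":0,"gripper":1},{"tx":0,"ty":-0.3,"tz":0,"ax":0,"ay":0,"az":0,"gripper":1},{"tx":0,"ty":-0.36,"tz":0,"ax":0,"ay":0,"az":0,"gripper":1},{"tx":0,"ty":-0.39,"tz":0,"ax":0,"ay":0,"az":0,"gripper":1},{"tx":0,"ty":-0.4,"tz":0,"ax":0,"ay":0,"az":0,"gripper":1},{"tx":0,"ty":-0.4,"tz":0.002,"ax":0,"ay":0,"az":0,"gripper":1},{"tx":0,"ty":-0.4,"tz":0.003,"ax":0,"ay":0,"az":0,"gripper":1},{"tx":0,"ty":-0.4,"tz":0.003,"ax":0,"ay":0,"az":0,"gripper":1}]'

```text
clock: 8.55
tcp_pos: [0.5512, 0.0699, 0.2612]
eef_rot: [0.0, 0.998, 0.056, 0.0]
ft_force: [-0.1, 0.8, -0.2]
gripper_width: 0.158
grasp_force: 29.9
```

```bash
python3 - <<'E'
from h import *
o=readout.get_obs();print(o['tcp_pos'],o['ft_force'])
c=cap('wrist','w4.png'); cv2.imwrite('pics/w4.png',cv2.resize(c['pixels'],(768,576)))
E
```

```text
[0.5511527  0.06990361 0.26118386] [-0.06511837  0.76267921 -0.19795908]
```

View pics/w4.png

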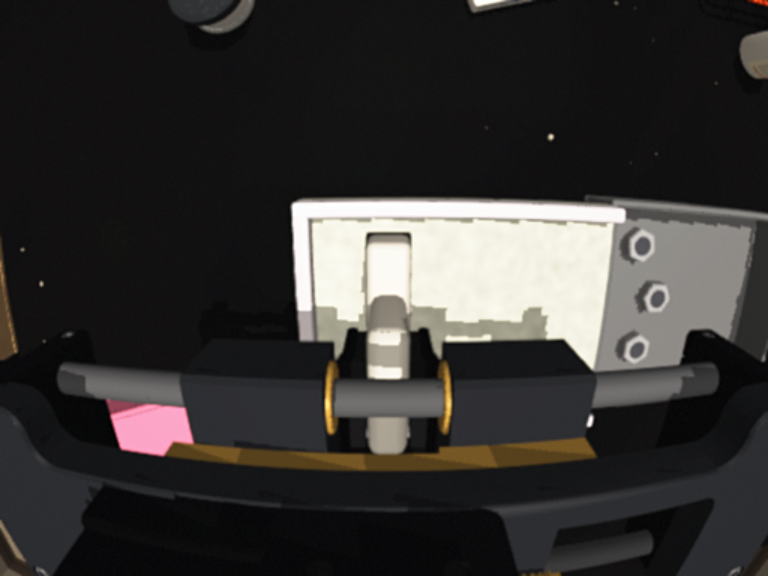

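All three nuts lie in the tote, at (641,245), (655,297) and (633,349). I release the scraper and rise.

jog_arm --series '[{"tx":0,"ty":0,"tz":0,"ax":0,"ay":0,"az":0,"gripper":0.5},{"tx":0,"ty":0,"tz":0,"ax":0,"ay":0,"az":0,"gripper":0.5},{"tx":0,"ty":0,"tz":0,"ax":0,"ay":0,"az":0,"gripper":0.5},{"tx":0,"ty":0,"tz":0,"ax":0,"ay":0,"az":0,"gripper":0.5},{"tx":0,"ty":0,"tz":0,"ax":0,"ay":0,"az":0,"gripper":0.5},{"tx":0,"ty":0,"tz":0,"ax":0,"ay":0,"az":0,"gripper":0.5},{"tx":0,"ty":0,"tz":-0.06,"ax":0,"ay":0,"az":0,"gripper":0.5},{"tx":0,"ty":0,"tz":-0.14,"ax":0,"ay":0,"az":0,"gripper":0.5},{"tx":0,"ty":0,"tz":-0.24,"ax":0,"ay":0,"az":0,"gripper":0.5},{"tx":0,"ty":0,"tz":-0.3,"ax":0,"ay":0,"az":0,"gripper":0.5},{"tx":0,"ty":0,"tz":-0.3,"ax":0,"ay":0,"az":0,"gripper":0.5},{"tx":0,"ty":0,"tz":-0.3,"ax":0,"ay":0,"az":0,"gripper":0.5}]'

```text
clock: 9.6
tcp_pos: [0.5513, 0.0707, 0.3524]
eef_rot: [0.0, 0.998, 0.057, 0.002]
ft_force: [-0.6, -0.3, -0.2]
gripper_width: 0.5
grasp_force: 0.0
```

```bash
python3 - <<'E'
from h import *
plan([.583,-.195,.33],down(.111))
E
```

```text
t [0.0046 0.8918 0.0751] a [ 0.0005 -0.0039  0.003 ] rows>= 6.438947180133297 0.03131700949611163
```

jog_arm --series '[{"tx":0.004,"ty":0.1,"tz":0,"ax":0,"ay":-0.004,"az":0.003,"gripper":0.5},{"tx":0.004,"ty":0.22,"tz":0,"ax":0,"ay":-0.004,"az":0.003,"gripper":0.5},{"tx":0.004,"ty":0.35,"tz":0,"ax":0,"ay":-0.004,"az":0.003,"gripper":0.5},{"tx":0.004,"ty":0.48,"tz":0.03,"ax":0,"ay":-0.004,"az":0.003,"gripper":0.5},{"tx":0.004,"ty":0.61,"tz":0.05,"ax":0,"ay":-0.004,"az":0.003,"gripper":0.5},{"tx":0.004,"ty":0.74,"tz":0.07,"ax":0,"ay":-0.004,"az":0.003,"gripper":0.5},{"tx":0.004,"ty":0.84,"tz":0.075,"ax":0,"ay":-0.004,"az":0.003,"gripper":0.5},{"tx":0.004,"ty":0.89,"tz":0.075,"ax":0,"ay":-0.004,"az":0.003,"gripper":0.5},{"tx":0.004,"ty":0.89,"tz":0.075,"ax":0,"ay":-0.004,"az":0.003,"gripper":0.5},{"tx":0.004,"ty":0.89,"tz":0.075,"ax":0,"ay":-0.004,"az":0.003,"gripper":0.5}]'

```text
clock: 10.43
tcp_pos: [0.5818, -0.1945, 0.3271]
eef_rot: [-0.001, 0.999, 0.055, -0.003]
ft_force: [0.6, -0.4, -0.3]
gripper_width: 0.498
grasp_force: 0.0
```

```bash
python3 - <<'E'
from h import *
c=cap('wrist','w5.png'); cv2.imwrite('pics/w5.png',cv2.resize(c['pixels'],(768,576)))
plan([.583,-.195,.235],down(.111))
E
```

```text
t [0.0044 0.0056 0.3081] a [-0.0023  0.0059 -0.0002] rows>= 2.2173430165954446 0.040039633779765875
```

View pics/w5.png

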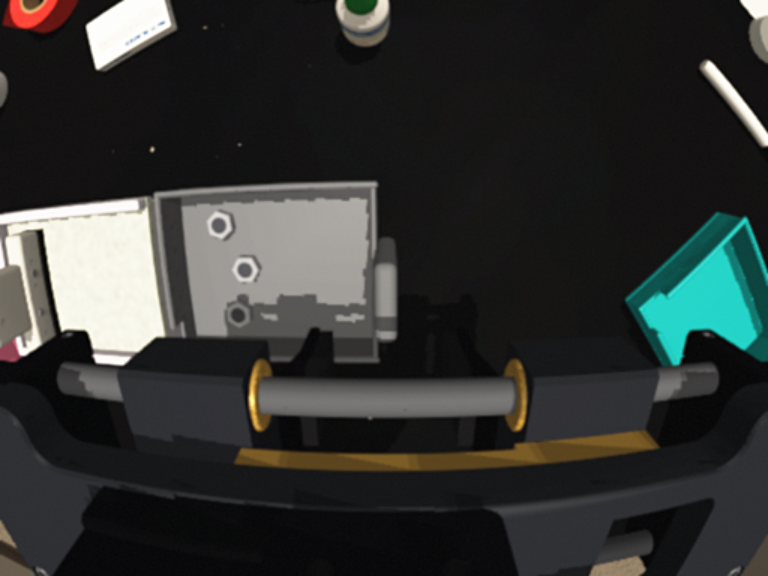

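The handle's top runs from about (386,262) to (386,340), and the nuts lie at (220,225), (245,268) and (238,314) in the tote. The scraper stands on the deck at the left.

```bash
python3 - <<'E'
from h import *
c=load('wrist'); g=lambda u,v,z:fatz(c,(u+.5)/1.5-.5,(v+.5)/1.5-.5,z)
A,B=g(387,264,.092),g(387,340,.092);print(A,B,np.linalg.norm(A-B),(A+B)/2)
Q,S=g(377,183,.038),g(379,361,.038);e=Q-S;print(Q,S,np.linalg.norm(e),np.arctan2(e[1],e[0]),(Q+S)/2-R.from_euler('z',.111).apply([0,.006,0]))
plan([.583,-.195,.235],down(.111)); print(readout.get_obs()['tcp_pos'])
E
```

```text
[ 0.60430046 -0.19184486  0.092     ] [ 0.56364941 -0.19632963  0.092     ] 0.04089769219028832 [ 0.58397493 -0.19408724  0.092     ]
[ 0.64005003 -0.18173794  0.038     ] [ 0.52417107 -0.19516459  0.038     ] 0.11665422916309469 0.11535353194604078 [ 0.58277518 -0.19441434  0.038     ]
t [0.0044 0.0056 0.3081] a [-0.0023  0.0059 -0.0002] rows>= 2.2173430165954446 0.040039633779765875
[ 0.58194971 -0.1935865   0.32744643]
```

jog_arm --series '[{"tx":0.005,"ty":0.003,"tz":0.08,"ax":-0.002,"ay":0.006,"az":0,"gripper":0.5},{"tx":0.005,"ty":0.003,"tz":0.18,"ax":-0.002,"ay":0.006,"az":0,"gripper":0.5},{"tx":0.005,"ty":0.003,"tz":0.26,"ax":-0.002,"ay":0.006,"az":0,"gripper":0.5},{"tx":0.005,"ty":0.003,"tz":0.3,"ax":-0.002,"ay":0.006,"az":0,"gripper":0.5},{"tx":0.005,"ty":0.003,"tz":0.312,"ax":-0.002,"ay":0.006,"az":0,"gripper":0.5},{"tx":0.005,"ty":0.003,"tz":0.312,"ax":-0.002,"ay":0.006,"az":0,"gripper":0.5},{"tx":0.005,"ty":0.003,"tz":0.312,"ax":-0.002,"ay":0.006,"az":0,"gripper":0.5}]'

```text
clock: 11.07
tcp_pos: [0.5843, -0.1948, 0.2363]
eef_rot: [0.001, 0.998, 0.056, 0.002]
ft_force: [0.2, 0.3, -0.3]
gripper_width: 0.499
grasp_force: 0.0
```

```bash
python3 - <<'E'
from h import *
print(readout.get_obs()['ft_force']);plan([.5835,-.1943,.233],down(.113))
E
```

```text
[ 0.19273618  0.33216764 -0.33027311]
t [-0.0024 -0.0021  0.0111] a [ 0.0031 -0.0041 -0.0016] rows>= 0.08298784682724902 0.03376323410452867
```

jog_arm --series '[{"tx":-0.002,"ty":-0.001,"tz":0.009,"ax":0.002,"ay":-0.003,"az":0,"gripper":0.5},{"tx":-0.002,"ty":-0.001,"tz":0.009,"ax":0.002,"ay":-0.003,"az":0,"gripper":1},{"tx":-0.002,"ty":-0.001,"tz":0.009,"ax":0.002,"ay":-0.003,"az":0,"gripper":1},{"tx":-0.002,"ty":-0.001,"tz":0.009,"ax":0.002,"ay":-0.003,"az":0,"gripper":1},{"tx":-0.002,"ty":-0.001,"tz":0.009,"ax":0.002,"ay":-0.003,"az":0,"gripper":1},{"tx":-0.002,"ty":-0.001,"tz":0.009,"ax":0.002,"ay":-0.003,"az":0,"gripper":1},{"tx":-0.002,"ty":-0.001,"tz":0.009,"ax":0.002,"ay":-0.003,"az":0,"gripper":1},{"tx":-0.002,"ty":-0.001,"tz":0.009,"ax":0.002,"ay":-0.003,"az":0,"gripper":1},{"tx":-0.002,"ty":-0.001,"tz":0.009,"ax":0.002,"ay":-0.003,"az":0,"gripper":1},{"tx":-0.002,"ty":-0.001,"tz":0.009,"ax":0.002,"ay":-0.003,"az":0,"gripper":1}]' --squeeze 58

```text
clock: 11.9
tcp_pos: [0.583, -0.195, 0.2323]
eef_rot: [0.0, 0.998, 0.055, -0.0]
ft_force: [-0.8, 1.1, 1.9]
gripper_width: 0.132
grasp_force: 58.0
```

```bash
python3 - <<'E'
from h import *
o=readout.get_obs();print(o['tcp_pos'],o['ft_force'],o['ft_torque'],o['grasp_force'],o['gripper_width'])
E
```

```text
[ 0.58295014 -0.19502496  0.23234713] [-0.80524052  1.05574036  1.88615414] [0.14145405 0.0842597  0.04313698] 57.99982932396233 0.13228452915136157
```

jog_arm --series '[{"tx":0,"ty":0,"tz":-0.01,"ax":0,"ay":0,"az":0,"gripper":1},{"tx":0,"ty":0,"tz":-0.03,"ax":0,"ay":0,"az":0,"gripper":1},{"tx":0,"ty":0,"tz":-0.06,"ax":0,"ay":0,"az":0,"gripper":1},{"tx":0,"ty":0,"tz":-0.11,"ax":0,"ay":0,"az":0,"gripper":1},{"tx":0,"ty":0,"tz":-0.17,"ax":0,"ay":0,"az":0,"gripper":1},{"tx":0,"ty":0,"tz":-0.23,"ax":0,"ay":0,"az":0,"gripper":1},{"tx":0,"ty":0,"tz":-0.29,"ax":0,"ay":0,"az":0,"gripper":1},{"tx":0,"ty":0,"tz":-0.35,"ax":0,"ay":0,"az":0,"gripper":1},{"tx":0,"ty":0,"tz":-0.4,"ax":0,"ay":0,"az":0,"gripper":1},{"tx":0,"ty":0,"tz":-0.43,"ax":0,"ay":0,"az":0,"gripper":1},{"tx":0,"ty":0,"tz":-0.445,"ax":0,"ay":0,"az":0,"gripper":1},{"tx":0,"ty":0,"tz":-0.45,"ax":0,"ay":0,"az":0,"gripper":1}]'

```text
clock: 12.9
tcp_pos: [0.5832, -0.1951, 0.3683]
eef_rot: [0.0, 0.998, 0.055, 0.0]
ft_force: [0.2, 0.1, -1.7]
gripper_width: 0.134
grasp_force: 58.0
```

```bash
python3 - <<'E'
from h import *
o=readout.get_obs();print(o['tcp_pos'],o['ft_force'],o['ft_torque'],o['grasp_force'])
c=cap('scene','s1.png')
yaw=.112
L=q2R(o['eef_rot']); p=np.array(o['tcp_pos'])
# first: move -y by .12, +z .06; then tilt about grasp point
Rt=R.from_euler('z',yaw); d=Rt.apply([-.618,.786,0]); w=np.cross([0,0,1],d)
gp=p+L.apply([0,0,.164])
corner=gp+Rt.apply([-.055,.149,-.065])
for mv,th in [([-.04,-.12,.06],0),([-.04,-.12,.06],15),([-.04,-.12,.06],30)]:
    T=R.from_rotvec(w*np.radians(th)); r=T*L; g=gp+mv; pos=g-r.apply([0,0,.164])
    print(th,pos.round(3),'corner',(g+T.apply(corner-gp)).round(3)); plan(pos,r)
E
```

```text
[ 0.58315227 -0.19510192  0.36833212] [ 0.16010044  0.05957038 -1.69656064] [-0.11606449 -0.04543859 -0.02349724] 58.000456960871816
0 [ 0.543 -0.315  0.428] corner [ 0.472 -0.173  0.199]
t [-0.1763  0.3832 -0.2023] a [-0.0008  0.0012 -0.0001] rows>= 3.3655935822814835 0.009128311990184459
15 [ 0.513 -0.285  0.423] corner [ 0.487 -0.189  0.162]
t [-0.2639  0.2721 -0.1835] a [-0.2625  0.2075  0.    ] rows>= 3.029716741606223 2.103285890068588
30 [ 0.486 -0.257  0.406] corner [ 0.509 -0.211  0.132]
t [-0.3454  0.1686 -0.1288] a [-5.243e-01  4.138e-01  1.000e-04] rows>= 2.9163695059548744 4.197963526840748
```

View pics/s1.png

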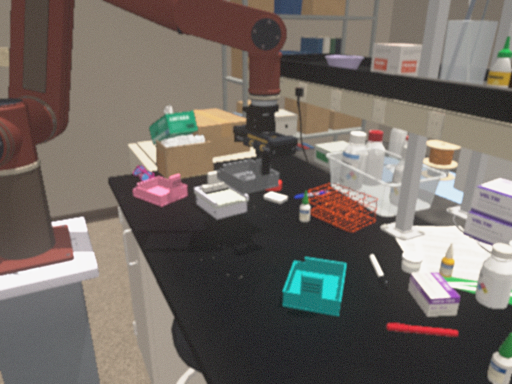

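The tote hangs level from the gripper at (250,178) with the scraper standing on the deck. I move it clear, then tilt.

jog_arm --series '[{"tx":-0.005,"ty":0.01,"tz":-0.01,"ax":0,"ay":0,"az":0,"gripper":1},{"tx":-0.02,"ty":0.04,"tz":-0.04,"ax":0,"ay":0,"az":0,"gripper":1},{"tx":-0.04,"ty":0.09,"tz":-0.08,"ax":0,"ay":0,"az":0,"gripper":1},{"tx":-0.07,"ty":0.15,"tz":-0.12,"ax":0,"ay":0,"az":0,"gripper":1},{"tx":-0.1,"ty":0.21,"tz":-0.15,"ax":0,"ay":0,"az":0,"gripper":1},{"tx":-0.13,"ty":0.27,"tz":-0.18,"ax":0,"ay":0,"az":0,"gripper":1},{"tx":-0.15,"ty":0.32,"tz":-0.19,"ax":0,"ay":0,"az":0,"gripper":1},{"tx":-0.165,"ty":0.355,"tz":-0.2,"ax":0,"ay":0,"az":0,"gripper":1},{"tx":-0.172,"ty":0.375,"tz":-0.2,"ax":0,"ay":0,"az":0,"gripper":1},{"tx":-0.176,"ty":0.383,"tz":-0.2,"ax":0,"ay":0,"az":0,"gripper":1},{"tx":-0.176,"ty":0.383,"tz":-0.2,"ax":0,"ay":0,"az":0,"gripper":1},{"tx":-0.176,"ty":0.383,"tz":-0.2,"ax":0,"ay":0,"az":0,"gripper":1}]'

```text
clock: 13.95
tcp_pos: [0.5434, -0.3145, 0.4264]
eef_rot: [-0.001, 0.998, 0.056, -0.001]
ft_force: [-0.7, 0.3, -3.0]
gripper_width: 0.132
grasp_force: 58.0
```

```bash
python3 - <<'E'
from h import *
o=readout.get_obs();print(o['tcp_pos'])
L=q2R(o['eef_rot']); p=np.array(o['tcp_pos']); d=R.from_euler('z',.112).apply([-.618,.786,0]); w=np.cross([0,0,1],d); gp=p+L.apply([0,0,.164])
for th in (5,10,15,22,30):
    r=R.from_rotvec(w*np.radians(th))*L; print(th); plan(gp-r.apply([0,0,.164]),r)
E
```

```text
[ 0.54342219 -0.31451086  0.4263773 ]
5
t [-0.0295 -0.0374  0.0021] a [-0.0873  0.0687  0.    ] rows>= 0.3430493025192619 0.6982262501387071
10
t [-0.0587 -0.0746  0.0083] a [-1.746e-01  1.375e-01  1.000e-04] rows>= 0.6854457740084056 1.396452500277414
15
t [-0.0875 -0.1112  0.0186] a [-2.619e-01  2.062e-01  1.000e-04] rows>= 1.0265378257903799 2.0946787504161204
22
t [-0.1267 -0.1609  0.0398] a [-3.841e-01  3.024e-01  2.000e-04] rows>= 1.5006400544335703 3.07219550061031
30
t [-0.169  -0.2147  0.0732] a [-5.237e-01  4.124e-01  3.000e-04] rows>= 2.0355162157660924 4.189357500832239
```

jog_arm --series '[{"tx":-0.004,"ty":-0.005,"tz":0,"ax":-0.012,"ay":0.009,"az":0,"gripper":1},{"tx":-0.01,"ty":-0.013,"tz":0,"ax":-0.03,"ay":0.024,"az":0,"gripper":1},{"tx":-0.0177,"ty":-0.0224,"tz":0.001,"ax":-0.052,"ay":0.041,"az":0,"gripper":1},{"tx":-0.0295,"ty":-0.0374,"tz":0.002,"ax":-0.0873,"ay":0.0687,"az":0,"gripper":1},{"tx":-0.041,"ty":-0.052,"tz":0.004,"ax":-0.122,"ay":0.096,"az":0,"gripper":1},{"tx":-0.0587,"ty":-0.0746,"tz":0.008,"ax":-0.1746,"ay":0.1375,"az":0,"gripper":1},{"tx":-0.0732,"ty":-0.093,"tz":0.013,"ax":-0.218,"ay":0.172,"az":0,"gripper":1},{"tx":-0.0875,"ty":-0.1112,"tz":0.019,"ax":-0.262,"ay":0.206,"az":0,"gripper":1},{"tx":-0.107,"ty":-0.136,"tz":0.028,"ax":-0.323,"ay":0.254,"az":0,"gripper":1},{"tx":-0.1267,"ty":-0.161,"tz":0.04,"ax":-0.384,"ay":0.302,"az":0,"gripper":1},{"tx":-0.146,"ty":-0.186,"tz":0.054,"ax":-0.445,"ay":0.35,"az":0,"gripper":1},{"tx":-0.157,"ty":-0.2,"tz":0.063,"ax":-0.484,"ay":0.381,"az":0,"gripper":1}]'

```text
clock: 14.95
tcp_pos: [0.4889, -0.259, 0.4078]
eef_rot: [0.181, 0.969, 0.054, 0.159]
ft_force: [-0.8, 0.3, -2.7]
gripper_width: 0.135
grasp_force: 58.0
```

```bash
python3 - <<'E'
from h import *
o=readout.get_obs();L=q2R(o['eef_rot']);print(o['tcp_pos'],np.degrees(np.arccos(-L.apply([0,0,1])[2])))
r=R.from_rotvec(np.array([-.524,.412,0])*np.pi/4); L0=q2R([-.001,.998,.056,-.001]); 
plan(np.array([.5434,-.3145,.4264])+L0.apply([-.169,-.2147,.0732])*.3, L0*r)
E
```

```text
[ 0.48885218 -0.2590188   0.40778236] 27.853516567078593
t [-0.0111 -0.0133  0.0026] a [-0.0346  0.0271  0.0001] rows>= 0.12592131816830454 0.2766042492050194
```

jog_arm --series '[{"tx":-0.011,"ty":-0.013,"tz":0.003,"ax":-0.035,"ay":0.027,"az":0,"gripper":1},{"tx":-0.011,"ty":-0.013,"tz":0.003,"ax":-0.05,"ay":0.04,"az":0,"gripper":1},{"tx":-0.011,"ty":-0.013,"tz":0.003,"ax":-0.05,"ay":0.04,"az":0,"gripper":1},{"tx":-0.011,"ty":-0.013,"tz":0.003,"ax":-0.05,"ay":0.04,"az":0,"gripper":1},{"tx":-0.011,"ty":-0.013,"tz":0.003,"ax":-0.05,"ay":0.04,"az":0,"gripper":1},{"tx":-0.011,"ty":-0.013,"tz":0.003,"ax":-0.05,"ay":0.04,"az":0,"gripper":1},{"tx":-0.011,"ty":-0.013,"tz":0.003,"ax":-0.05,"ay":0.04,"az":0,"gripper":1},{"tx":-0.011,"ty":-0.013,"tz":0.003,"ax":-0.05,"ay":0.04,"az":0,"gripper":1},{"tx":-0.011,"ty":-0.013,"tz":0.003,"ax":-0.05,"ay":0.04,"az":0,"gripper":1},{"tx":-0.011,"ty":-0.013,"tz":0.003,"ax":-0.05,"ay":0.04,"az":0,"gripper":1}]'

```text
clock: 15.78
tcp_pos: [0.4869, -0.2579, 0.4052]
eef_rot: [0.198, 0.963, 0.054, 0.174]
ft_force: [0.1, -0.7, -2.4]
gripper_width: 0.132
grasp_force: 58.0
```

```bash
python3 - <<'E'
from h import *
o=readout.get_obs();L=q2R(o['eef_rot']);print(o['tcp_pos'],np.degrees(np.arccos(-L.apply([0,0,1])[2])),o['ft_force'],o['grasp_force'])
w=cap('wrist','w6r.png')['pixels'];t=cap('top','t6.png')['pixels'];s=cap('scene','s6.png')['pixels']
z=lambda i:cv2.resize(i,(400,300),interpolation=cv2.INTER_CUBIC)
cv2.imwrite('pics/m.png',np.vstack([np.hstack([z(w),z(w[100:250,60:260])]),np.hstack([z(t[160:280,150:310]),z(s[140:260,180:340])])]))
E
```

```text
[ 0.48687993 -0.25794899  0.40516245] 30.558891897985646 [ 0.14491657 -0.66501576 -2.43459502] 58.00095224753022
```

View pics/m.png

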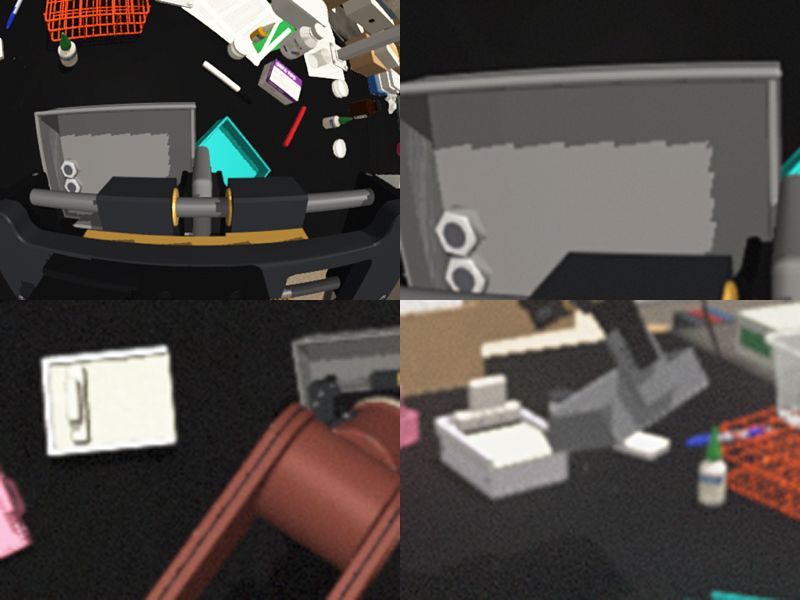

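Two nuts show in a row on the deck-side wall, at (69,168) and (72,186) in the half-size wrist view, with the corner one hidden. The scraper stands on the deck. I check their distances from the corner.

```bash
python3 - <<'E'
from h import *
o=readout.get_obs();L=q2R(o['eef_rot']);p=np.array(o['tcp_pos'])
T=L*down(0).inv() if 0 else L*R.from_matrix(np.diag([1,-1,-1.]))  # tote axes
org=p+L.apply([0,0,.164])-T.apply([0,-.079,.068])
c=load('wrist'); n=T.apply([0,0,1]); cp=np.array(c['position'])
def hit(u,v,z):
    d=fray(c,u,v); q=org+n*z; return T.inv().apply(cp+d*(n@(q-cp))/(n@d)-org)
m=lambda x,y:(60+x/2-.25,100+y/2-.25)
for q in [(461,232),(467,278)]:   # panel coords: x-400
    h=hit(*m(q[0]-400,q[1]),.014); print(h.round(4), np.linalg.norm(h-[-.055,.07,.004]))
print('rim far corners',hit(*m(0,83),.038),hit(*m(380,65),.038),'corner z',(org+T.apply([-.055,.07,.004])),np.degrees(np.arccos(n[2])))
E
```

```text
[-0.004   0.0552  0.014 ] 0.05406950985395624
[-0.0244  0.0568  0.014 ] 0.034784378694920945
rim far corners [0.05943708 0.05703072 0.038     ] [ 0.05996414 -0.07431483  0.038     ] corner z [ 0.51170258 -0.21351107  0.1320106 ] 30.56403548713045
```

The row sits at x = -4 and -24 mm, so the hidden nut fits at -45 mm. The farthest is about 53 mm from the corner. I check that nothing moves, then hand in.

```bash
python3 - <<'E'
from h import *
a=load('wrist')['pixels'][100:250,60:230].astype(int); b=eyes.capture('wrist')['pixels'][100:250,60:230].astype(int)
d=np.abs(a-b).mean(); print(d, np.abs(a-b)[50:,0:50].mean(), readout.get_obs()['joint_vel'].round(4))
if d<4: print(arm.close_job())
E
```

```text
1.199516339869281 1.8189333333333333 [ 0.0028 -0.0025  0.0001  0.0002  0.0005  0.001 ]
the job is handed in; nothing more can be done
None
```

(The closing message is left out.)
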